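# Punch-mark the brass blank with the guarded marking press

## Robot

A 6-joint arm with a two-finger parallel gripper is mounted at the origin on the work surface. World frame = base frame: x ahead of the robot, y to its left, z up, the work surface at z = 0. Lengths are in m, angles in rad, forces in N, time in s.
With the tool pointing down it reaches from about 0.35 to 0.85 m from the base axis. Payload 8.1 kg.
Tool frame: the origin (TCP) lies midway between the tips of the shut fingers; the grasp point (between the pads) lies 19 mm behind it (robot.grip_point_offset is the distance from the TCP to the grasp point, in m); z points along the fingers, y is the line along which they close (so a half turn about z gives the same grasp; the last joint's range is limited). The gripper opens to 93 mm and grips with 3 to 60 N. Pads are 15 mm wide; open, the fingers measure 128 mm over their backs; the gripper's body (75 mm by 188 mm) begins 65 mm behind the grasp point.
Start: joints at [1.111, 0.13, 1.488, -0, 1.523, -0.085], TCP at [0.22, 0.558, 0.219] pointing down, gripper open.
Joint ranges: [-2.96, 2.96], [-0.89, 2.26], [0.02, 2.5], [-1.34, 4.48], [0, 2.73], [-2.66, 2.66]. Speed limits (rad/s): [2.39, 2.39, 2.79, 3.14, 3.14, 3.14].

## Interface

Orientations are given as a rotation vector (axis times angle).
In Python, from plant import robot, read_camera, job gives the robot as it stands.
- The arm moves only by the shell command python3 -m inch 'ROWS' [FORCE]. ROWS is JSON, one flat list of numbers, 5 for each row, row after row: the shift along the world's x, y, z in mm, then the turn about the world's z in degrees, then the opening in per cent of the stroke, from 0 (shut) to 100 (fully open). In form: [dx, dy, dz, yaw, hand, dx, dy, dz, yaw, hand, ...]. A call has 1 to 10 rows; each row is the pose to reach, as a shift and turn from the pose commanded when the call began; what a row does not reach only later rows make up. A row lasts 1/12 s, in which the tool goes at most 41.7 mm and 7.16 degrees, less where a joint would pass 70% of its speed; a pose out of reach is approached as far as the arm can. A call with a gripper value outside its range is refused whole. The fingers move at their own pace and stop on an object; FORCE is the grip in N (left out, the last holds). Time passes only in rows, so rows that repeat a pose let the fingers close. It gives the time, the measured TCP pose, the force, the opening and the grip force at its end, in the units of the state.
- robot.read_state(): the state, without advancing time (a new reading comes with each control period).
- read_camera(name): name is "scene" or "top" or "wrist"; returns a dict with "image" (384x512x3 uint8, blue, green, red), "K" (3x3 intrinsics, pixels), "extrinsics" (4x4, takes a point from world to camera coordinates); the wrist camera has in their place "mount" (4x4, takes a point from camera to tool coordinates, whose origin is the TCP and whose axes are the flange's). Camera axes: x right, y down, z forward; pixel columns grow to the right and rows downward; lengths in m; the calibration is good to about 2 mm. The wrist camera is an equidistant fisheye: a pixel r from the principal point sees the ray r / f radians off the axis. A picture is of the moment at which its call begins: read the wrist's pose just before it. There is no depth.
- job.close_job(): hands the job in; it is judged then, once.
The state is a dict: "t": time; "q": joint angles; "dq": joint speeds; "joint_torque": joint torques, N m; "tool_pos": TCP position; "orientation": TCP orientation; "force": force on the tool from outside, world axes, zero at the start; "wrist_torque": the same for the moment, N m; "opening": finger opening in m; "gripper_force": force on a finger pad.
Only numpy, scipy, OpenCV 4.12 (cv2) and the standard library are available. Lean on these libraries where they do the work, as an engineer would, in place of code of your own. Each camera call takes 0.05 s, during which the arm holds its last target. There are 200 camera calls.

## Task

Slide the press carriage by its upright steel post until the ring scribed on the brass blank sits right under the punch. Then take the slim release pin (the tool with the plain straight round handle) from the wooden stand and push it squarely through the small hole in the press's sloping cover to trip the hidden catch, so that the punch drops inside the ring. Put the pin back upright in its place in the stand and leave everything else where it is.

Things in the scene. Friction and masses are not known exactly. Their poses are not given: they have to be found in the camera images.
- press: Fixed grey steel marking press, base 330 x 170 x 20 mm. Origin on the bench under the punch; +x along the slide, away from the robot (base x -260 to +70), z up. Cheeks at y = +-70 to 82 carry a hollow head, x -97 to -15, lower edge z 69. Its cover slopes at 35 degrees, facing up and to the robot, from (x -96, z 129) to (x -20, z 181). Ram behind it at x = 0, top z 250.
- access_hole (a point): Centre of the only hole in the sloping cover, at its outer face: round, 14 mm, cover 5 mm thick; at (-58, 0, 155) mm in the press frame. Its axis is square to the cover: the way in is (0.574, 0, -0.819) in the press frame (35 degrees from straight down). The hidden catch's disc lies square to this axis, 20 mm in from the outer face.
- trip: Hidden catch in the head: a rocker with a 20 mm steel disc behind the access hole; origin at its pivot, 30 mm from the disc centre. Pushed in along the hole's axis the disc yields against a spring (about 3 to 7 N), lets the ram go after 5 to 7 mm and stops dead at about 10 mm. It springs back when let go; the ram stays down.
- ram (a joint): Drop of the spring-loaded punch ram: 0 = held up by the catch, 0.020 m = down on the blank. It cannot be pushed down by hand while the catch holds.
- punch_tip (a point): The punch's point, straight above the press origin; 20 mm above the blank while held up.
- carriage (a joint): Travel of the carriage along press +x, 0 to 0.095 m (it starts at the robot's end); friction about 3 N, stays where it is left. There is no stop at the right place.
- mark (a point): Centre of the scribed ring (about 8 mm across, with a cross of long thin lines through it) on top of the brass blank, 43 mm above the bench. It rides on the carriage, in line with the punch; 150 mm on the +x side of the post.
- handle (a point): Centre of the top of the carriage's upright square steel post, 16 x 16 mm, 50 mm tall (top 85 mm above the bench, sides along the press axes). The carriage plate beneath is at 35 mm; the blank, 140 x 60 mm, top at 43 mm, begins 45 mm from the post's axis on the +x side.
- stand: Fixed dark wood tool stand: a board 200 x 60 x 12 mm, its top 95 mm above the bench, on two end legs. Origin on the bench under its centre, x along its length. Three 16 mm through holes at x = -60, 0 and +60 mm, y = 0. Every tool hangs in a hole by its brass collar; each start has the tools in any order.
- pin: The release pin, loose, 150 mm long, 90 g: straight round wooden handle, 22 mm diameter, over a brass collar (34 mm diameter, 4 mm thick); below, a plain steel rod, 7 mm diameter, 80.5 mm long, rounded end. Origin at the centre of the collar's underside, which rests on the stand's top; +z up the handle, which spans z = 4 to 70 mm.
- pin_tip (a point): The rounded end of the pin's rod, 80.5 mm below the pin's origin.
- burnisher: Another tool in the stand, with a 38 mm ball for a handle (top 64 mm above its collar); its rod is too short for the catch. Leave it. Origin as the pin's.
- scraper: Another tool in the stand, with a flat wooden handle 42 x 14 x 45 mm (top 59 mm above its collar); its rod is too short for the catch. Leave it. Origin as the pin's.
- stone: Bystander: sharpening stone 160 x 50 x 28 mm, lying flat. Origin under its centre.
- bench_block: Bystander: square steel bench block 80 x 80 x 35 mm. Origin under its centre.
- oil_bottle: Bystander: amber oil bottle, 50 mm diameter, 120 mm tall. Origin under its centre.
- hammer: Bystander: hammer, 240 mm long, lying down.
- brush: Bystander: bench brush, 170 mm long, lying down.
- gauge: Bystander: flat steel calliper gauge, 150 mm long, lying flat.
- dish: Bystander: small white dish, 80 mm diameter, 30 mm tall.
There are look-alikes about, which are no part of the job. What is shaped like the pin but blue or purple is not meant.

How it is judged:
By the outcome, as a careful person would: the job done as asked, in the order asked, and still so for the second after the job is handed in, with the robot touching nothing.
It also fails if it takes over 69 s, if anything falls off the work surface, if the arm or the gripper's body presses on something with over 40 N, if the wrist force passes 120 N, or if a joint passes its speed limit or range.

## Working session

There is one attempt and no reset: what is moved stays moved. The work goes in short steps, Python scripts to look and compute and a shell command to move; the robot and the scene stay as the last step left them, time stands still between calls to the robot, and variables do not carry over. Pictures are saved under pics/ and viewed, at most 10 in all, crops included, and the job is handed in when it is done.

```bash
mkdir -p pics; ls
cat > h.py <<'E'
import numpy as np, cv2
from scipy.spatial.transform import Rotation as R
from plant import robot, read_camera, job
def T(s):
    M=np.eye(4); M[:3,:3]=R.from_rotvec(s["orientation"]).as_matrix(); M[:3,3]=s["tool_pos"]; return M
def snap(name,file=None):
    s=robot.read_state(); c=read_camera(name)
    if name=="wrist": c["cw"]=T(s)@np.array(c["mount"])
    else: c["cw"]=np.linalg.inv(np.array(c["extrinsics"]))
    c["fish"]=name=="wrist"; c["K"]=np.array(c["K"])
    if file: cv2.imwrite("pics/"+file,c["image"])
    return c
def ray(c,uv):
    K=c["K"]; x=(uv[0]-K[0,2])/K[0,0]; y=(uv[1]-K[1,2])/K[1,1]
    if c["fish"]:
        r=np.hypot(x,y); k=np.sin(r)/max(r,1e-9); d=np.array([x*k,y*k,np.cos(r)])
    else: d=np.array([x,y,1.])
    d=c["cw"][:3,:3]@d; return c["cw"][:3,3],d/np.linalg.norm(d)
def plane(c,uv,z):
    o,d=ray(c,uv); return o+d*(z-o[2])/d[2]
def two(c1,p1,c2,p2):
    o1,d1=ray(c1,p1); o2,d2=ray(c2,p2)
    t=np.linalg.lstsq(np.c_[d1,-d2],o2-o1,rcond=None)[0]
    a,b=o1+d1*t[0],o2+d2*t[1]; return (a+b)/2,np.linalg.norm(a-b)
def proj(c,P):
    p=np.linalg.inv(c["cw"])@np.r_[P,1]; K=c["K"]
    if c["fish"]:
        r=np.hypot(p[0],p[1]); k=np.arctan2(r,p[2])/max(r,1e-9); x,y=p[0]*k,p[1]*k
    else: x,y=p[0]/p[2],p[1]/p[2]
    return np.array([K[0,0]*x+K[0,2],K[1,1]*y+K[1,2]])
E
python3 - <<'E'
from h import *
import pickle
d={n:snap(n,n+"0.png") for n in("scene","top")}
pickle.dump(d,open("v0.pkl","wb"))
im=np.hstack([d["scene"]["image"],d["top"]["image"]])
for n in d: print(n,d[n]["K"].round(1).tolist(),d[n]["cw"].round(3).tolist()); cv2.imwrite(f"pics/{n}0b.png",cv2.resize(d[n]["image"],(800,600),interpolation=cv2.INTER_CUBIC))
print(robot.read_state())
E
```

```text
pics
scene [[397.1, 0.0, 258.8], [0.0, 397.1, 199.0], [0.0, 0.0, 1.0]] [[-0.093, 0.672, -0.735, 1.431], [0.996, 0.077, -0.055, 0.027], [0.019, -0.737, -0.676, 0.929], [0.0, 0.0, 0.0, 1.0]]
top [[397.3, 0.0, 255.1], [0.0, 397.3, 197.0], [0.0, 0.0, 1.0]] [[0.017, -0.988, 0.156, 0.362], [-1.0, -0.015, 0.012, -0.061], [-0.01, -0.156, -0.988, 1.248], [0.0, 0.0, 0.0, 1.0]]
{'t': 0.1, 'q': array([ 1.11060077e+00,  1.31074216e-01,  1.48916093e+00, -1.40073752e-05,
        1.52298353e+00, -8.54175927e-02]), 'dq': array([ 0.00041037, -0.002178  , -0.00325903, -0.00069139, -0.00026376,
       -0.00112854]), 'joint_torque': array([ 7.56136615e-04, -5.61341178e+01, -4.93093622e+01,  7.69854826e-02,
        2.91649683e-02, -6.04329011e-05]), 'tool_pos': array([0.21940925, 0.5579033 , 0.21770435]), 'orientation': array([-5.85180225e-01, -3.08617798e+00,  2.46528830e-03]), 'force': array([0.26174767, 0.03887535, 0.79789677]), 'wrist_torque': array([ 0.06312823, -0.01820159, -0.00913507]), 'gripper_force': 0.0, 'opening': 0.09302349800040217}
```

View pics/scene0b.png

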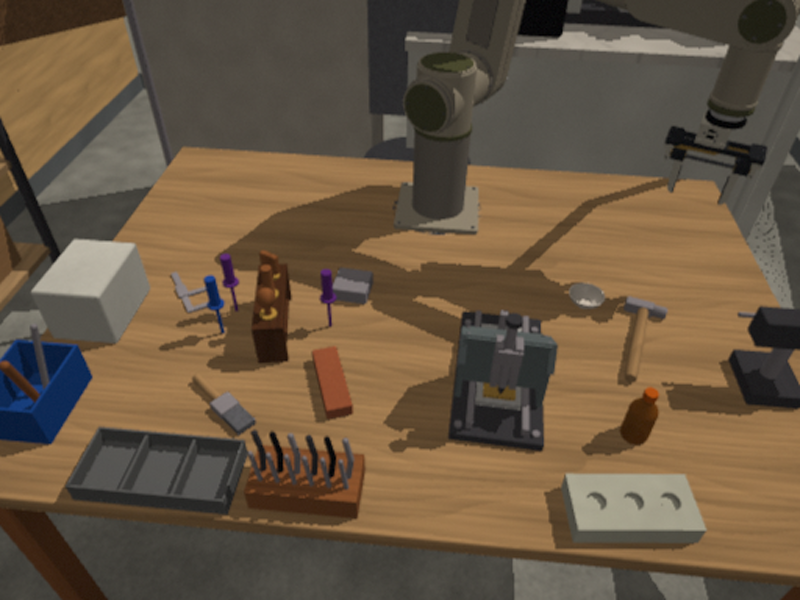

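View pics/top0b.png

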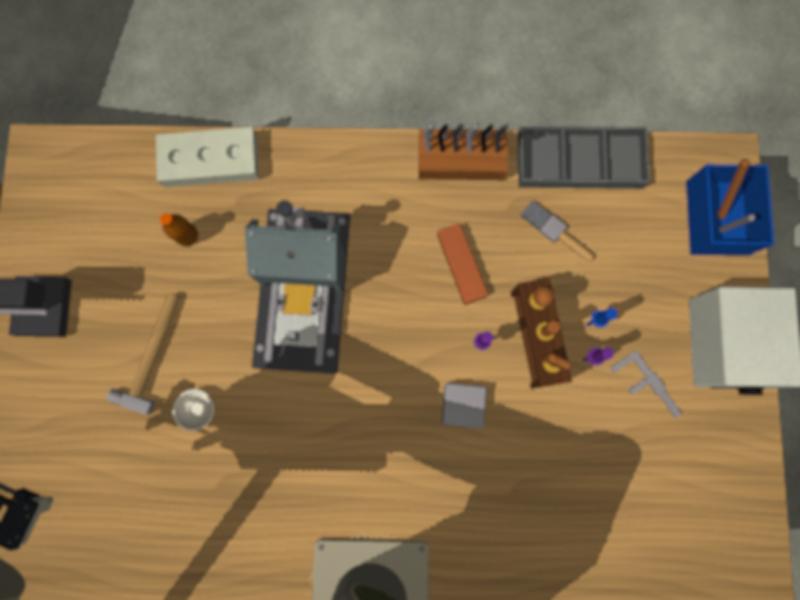

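Run:
```python
from h import *
import pickle
d=pickle.load(open("v0.pkl","rb")); t=d["top"]["image"]; s=d["scene"]["image"]
A=cv2.resize(t[125:245,150:235],None,fx=4.7,fy=4.7,interpolation=cv2.INTER_CUBIC)
B=cv2.resize(t[170:255,320:370],None,fx=5.6,fy=5.6,interpolation=cv2.INTER_CUBIC)[:300]
B=cv2.resize(t[170:255,300:390],(390,300*368//300)[:2],interpolation=cv2.INTER_CUBIC)
C=cv2.resize(s[155:240,150:190],(0,0),fx=2.3,fy=2.3,interpolation=cv2.INTER_CUBIC)
W=np.zeros((600,800,3),np.uint8); W[:564,:399]=A[:564,:399]; W[:368,405:795]=B
C=cv2.resize(s[155:235,110:220],(308,224),interpolation=cv2.INTER_CUBIC); W[372:596,405:713]=C
cv2.imwrite("pics/crop1.png",W)
```

```text
(no output)
```

View pics/crop1.png

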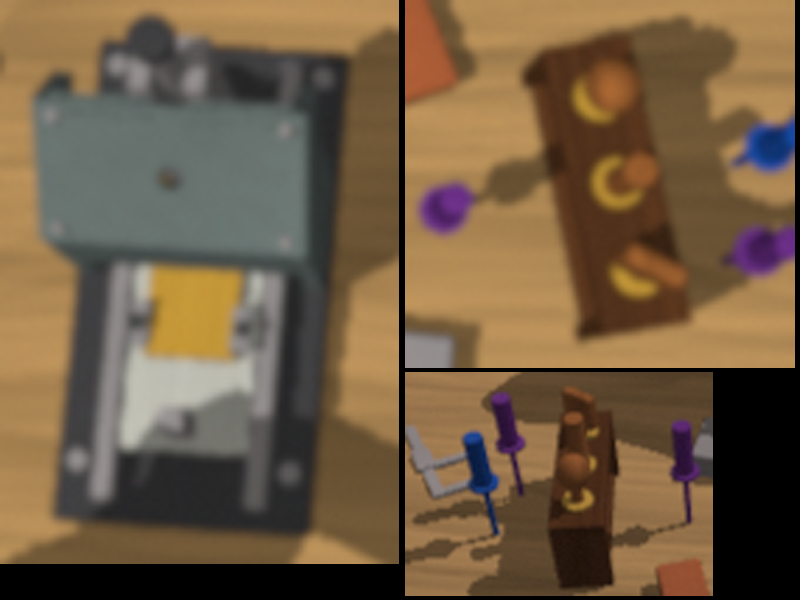

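Run:
```python
from h import *
import pickle
d=pickle.load(open("v0.pkl","rb")); t,s=d["top"],d["scene"]
P=lambda n,uv,z:print(n,(plane(t,uv,z)*1000).round(1))
P("collar",(349.2,212.3),.099);P("ballcol",(343.6,192.6),.099);P("flatcol",(352.8,234.2),.099);P("pintop",(354.5,208.5),.165)
print(two(t,(354.5,208.5),s,(169.6,170.4)),two(t,(347.8,189.6),s,(170,188.6)))
P("hole",(186,163.3),.155);P("post",(188.3,214.4),.085)
a,b,c=[plane(t,u,.02) for u in((161.7,235.),(215.5,238.4),(224.,137.8))]
print(a,b,c,np.degrees(np.arctan2(*(c-b)[[1,0]])),np.linalg.norm(a-b),np.linalg.norm(c-b))
# cover corners (crop)
for u,z in(((36,97),.181),((305,100),.181),((43,240),.129),((305,262),.129)): P("cov",(150+u[0]/4.7,125+u[1]/4.7),z)
```

```text
collar [ 502.7 -320.7   99. ]
ballcol [ 560.5 -305.5   99. ]
flatcol [ 439.4 -329.7   99. ]
pintop [ 505.3 -320.5  165. ]
(array([ 0.50492919, -0.31929117,  0.16726715]), np.float64(0.0012280496602895146)) (array([ 0.56133533, -0.3069123 ,  0.14356197]), np.float64(0.002073229888123463))
hole [628.1 149.5 155. ]
post [490.8 149.4  85. ]
[0.43272184 0.24065247 0.02      ] [0.42498526 0.07399011 0.02      ] [0.74657497 0.05713951 0.02      ] -2.9994305099486813 0.16684183272853834 0.3220308713939617
cov [671.  225.6 181. ]
cov [671.4  66.2 181. ]
cov [595.6 230.3 129. ]
cov [584.2  69.1 129. ]
```

```bash
python3 -m inch '[261,-408,30,18.5,60,261,-408,30,18.5,60,261,-408,30,18.5,60,261,-408,30,18.5,60,261,-408,30,18.5,60,261,-408,30,18.5,60,261,-408,30,18.5,60,261,-408,30,18.5,60,261,-408,30,18.5,60,261,-408,30,18.5,60]' 20; python3 -m inch '[0,0,0,0,60,0,0,0,0,60,0,0,0,0,60]'
python3 - <<'E'
from h import *
print(robot.read_state()["tool_pos"])
E
```

```text
t: 0.93
tool_pos: [0.4428, 0.2083, 0.2441]
orientation: [-0.081, -3.14, 0.0]
force: [0.8, -0.1, -0.3]
opening: 0.0558
gripper_force: 0.0
t: 1.18
tool_pos: [0.442, 0.2103, 0.2439]
orientation: [-0.083, -3.14, -0.0]
force: [-0.1, -0.1, -0.1]
opening: 0.0559
gripper_force: 0.0
[0.44203608 0.21032972 0.24385127]
```

```bash
python3 -m inch '[10,-60,0,0,60,10,-60,0,0,60,10,-60,0,0,60,10,-60,0,0,60]'
python3 - <<'E'
from h import *
import pickle
c=snap("wrist"); pickle.dump(c,open("w1.pkl","wb"))
print(c["K"].round(1).tolist(),c["cw"].round(3).tolist(),np.array(c["mount"]).round(3).tolist(),robot.read_state()["tool_pos"])
cv2.imwrite("pics/w1.png",cv2.resize(c["image"],(800,600),interpolation=cv2.INTER_CUBIC))
for P in((.628,.1495,.155),(.491,.149,.085),(.45,.15,.02)): print(proj(c,P)*800/512)
E
```

```text
t: 1.52
tool_pos: [0.4518, 0.1513, 0.244]
orientation: [-0.081, -3.14, -0.001]
force: [0.3, 1.5, 0.6]
opening: 0.0558
gripper_force: 0.0
[[297.3, 0.0, 251.6], [0.0, 297.3, 195.5], [0.0, 0.0, 1.0]] [[0.051, 0.962, 0.269, 0.377], [0.999, -0.05, -0.013, 0.155], [0.001, 0.269, -0.963, 0.412], [0.0, 0.0, 0.0, 1.0]] [[0.0, -0.963, -0.27, 0.075], [1.0, 0.0, 0.0, -0.0], [-0.0, -0.27, 0.963, -0.168], [0.0, 0.0, 0.0, 1.0]] [0.45176997 0.15170106 0.24408254]
[403.467356   538.53797939]
[393.25564739 335.31779525]
[391.90087817 264.89790968]
```

View pics/w1.png

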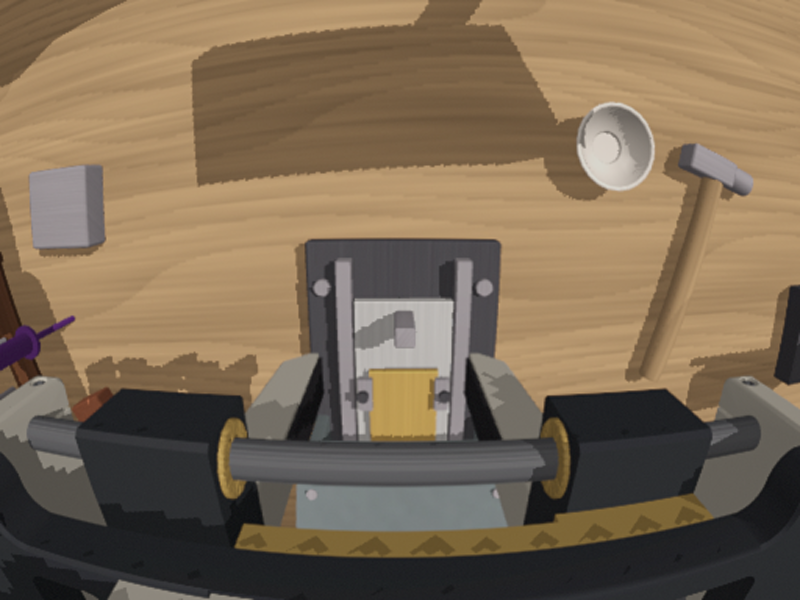

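Run:
```python
from h import *
import pickle
c=pickle.load(open("w1.pkl","rb")); t=pickle.load(open("v0.pkl","rb"))["top"]
k=.64
for n,u,z in(("bl",(306,241),.02),("br",(500,241),.02),("post",(404,338),.085),("blankL",(369,370),.043),("blankR",(438,369),.043),("coverscrew",(311,494),.14),("screwR",(497,494),.14)):
  print(n,(plane(c,np.array(u)*k,z)*1000).round(1), proj(c,plane(c,np.array(u)*k,z)))
# top view screws of base near end (crop A 77,460 / 289,473), post, cover screws (57,228),(284,243)
for n,u,z in(("post",(180,420),.085),("blankL",(150,353),.043),("blankR",(237,357),.043),("screwL",(77,460),.02),("screwR",(289,473),.02),("covscrL",(57,228),.14),("covscrR",(284,243),.14)):
  print(n,(plane(t,(150+u[0]/4.7,125+u[1]/4.7),z)*1000).round(1))
for n,u,z in(("screwL",(484,287),.02),("screwR",(321,287),.02)): print(n,(plane(c,np.array(u)*k,z)*1000).round(1))
print(two(c,np.array((404,338))*k,t,(188.3,214.4)),two(c,np.array((438,369))*k,t,(150+150/4.7,125+353/4.7)),two(c,np.array((369,370))*k,t,(150+237/4.7,125+357/4.7)))
```

```text
bl [424.9  77.5  20. ] [195.84 154.24]
br [433.1 244.3  20. ] [320.   154.24]
post [493.5 156.9  85. ] [258.56 216.32]
blankL [536.4 125.7  43. ] [236.16 236.8 ]
blankR [538.7 185.4  43. ] [280.32 236.16]
coverscrew [594.2  82.7 140. ] [199.04 316.16]
screwR [602.5 220.8 140. ] [318.08 316.16]
post [490.9 149.4  85. ]
blankL [539.2 178.5  43. ]
blankR [537.5 121.5  43. ]
screwL [470.5 228.1  20. ]
screwR [464.1  87.7  20. ]
covscrL [600.8 219.3 140. ]
covscrR [593.6  80.9 140. ]
screwL [473.4 229.7  20. ]
screwR [466.1  87.1  20. ]
(array([0.49382989, 0.15390888, 0.07742403]), np.float64(0.00759836607784824)) (array([0.54194525, 0.18346436, 0.03250287]), np.float64(0.006031692727937517)) (array([0.53970097, 0.12398156, 0.03337651]), np.float64(0.0026245190704347983))
```

```bash
python3 -m inch '[40,5,-60,0,40,40,5,-100,0,40,40,5,-130,0,40,40,5,-160,0,40,40,5,-180,0,40,40,5,-192,0,40,40,5,-192,0,40,40,5,-192,0,40]'; python3 -m inch '[0,0,0,0,10,0,0,0,0,10,0,0,0,0,10,0,0,0,0,10,0,0,0,0,10,0,0,0,0,10]' 20
```

```text
t: 2.23
tool_pos: [0.4924, 0.1563, 0.0529]
orientation: [-0.079, -3.141, -0.0]
force: [0.3, 0.2, -0.5]
opening: 0.0373
gripper_force: 0.0
t: 2.73
tool_pos: [0.494, 0.1576, 0.0542]
orientation: [0.081, 3.137, 0.007]
force: [2.0, 10.7, 1.4]
opening: 0.0158
gripper_force: 20.0
```

```bash
python3 -m inch '[0,1.5,0,0,10,8,1,0,0,10,16,0.7,0,0,10,24,0.3,0,0,10,32,-0.1,0,0,10,40,-0.5,0,0,10,45,-0.8,0,0,10,45,-0.8,0,0,10,45,-0.8,0,0,10]'
python3 - <<'E'
from h import *
import pickle
d={n:snap(n) for n in("scene","wrist")}; pickle.dump(d,open("v2.pkl","wb"))
s,w=d["scene"]["image"],d["wrist"]["image"]
A=cv2.resize(s[190:290,275:365],(540,600),interpolation=cv2.INTER_CUBIC)
cv2.imwrite("pics/v2.png",A)
c=d["scene"]; o=np.array((.6885,.1465,.043)); x=np.array((np.cos(.05),-np.sin(.05),0))
for P in(o,o+[0,0,.02],o-x*.05,o+x*.05): print((proj(c,P)-[275,190])*6)
E
```

```text
t: 3.48
tool_pos: [0.5396, 0.1553, 0.0542]
orientation: [0.082, 3.136, 0.003]
force: [2.9, 5.1, 3.5]
opening: 0.0157
gripper_force: 20.0
[260.34460673 395.36742092]
[265.46243634 368.2447107 ]
[263.64498586 317.10265161]
[256.82509406 478.82869504]
```

View pics/v2.png

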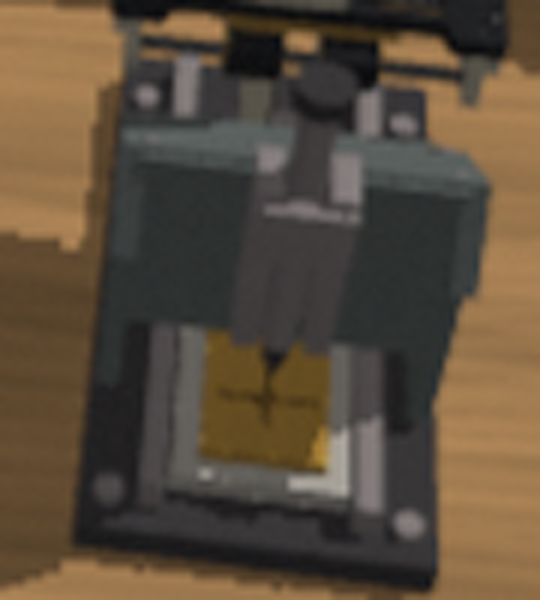

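Run:
```python
from h import *
import pickle
c=pickle.load(open("v2.pkl","rb"))["scene"]
u0,v0=286,240; k=11
A=cv2.resize(c["image"][v0:v0+54,u0:u0+66],None,fx=k,fy=k,interpolation=cv2.INTER_LANCZOS4)
o=np.array((.6885,.1465,0)); a=-.0506; Rz=R.from_euler("z",a).as_matrix()
for p in((70,85,20),(70,-85,20),(70,85,0),(70,-85,0),(0,0,63),(0,0,43),(20,30,43),(-5,0,43),(5,0,43)):
    q=proj(c,o+Rz@np.array(p)/1000); x=((q-[u0,v0]+.5)*k).round().astype(int); print(p,x); cv2.circle(A,tuple(x.tolist()),2,(0,0,255),-1)
cv2.imwrite("pics/v2b.png",A)
```

```text
(70, 85, 20) [682 497]
(70, -85, 20) [  6 409]
(70, 85, 0) [668 543]
(70, -85, 0) [  1 456]
(0, 0, 63) [371 131]
(0, 0, 43) [362 180]
(20, 30, 43) [477 255]
(-5, 0, 43) [362 166]
(5, 0, 43) [361 195]
```

View pics/v2b.png

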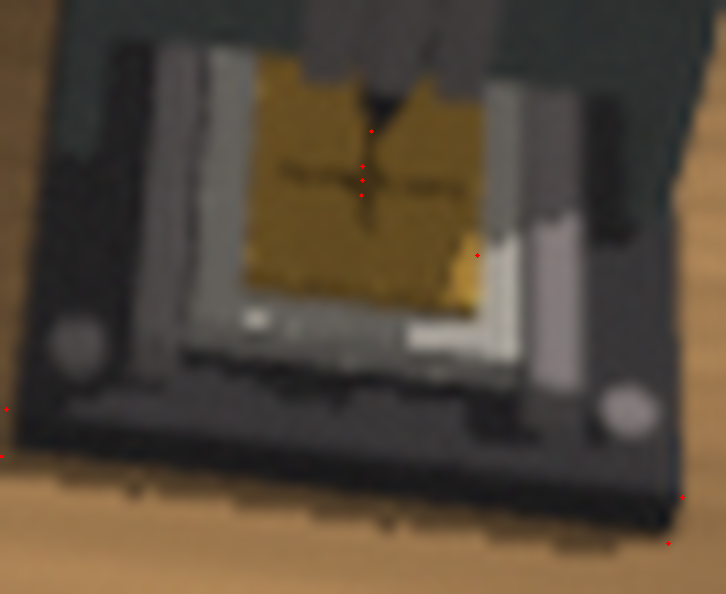

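```bash
python3 -m inch '[0,0,0,0,40,0,0,0,0,40,0,0,0,0,40,0,0,30,0,40,-10,0,70,0,40,-20,0,110,0,40,-30,0,150,0,40,-40,0,190,0,40,-40,0,190,0,40,-40,0,190,0,40]'
python3 - <<'E'
from h import *
import pickle
c=snap("wrist"); pickle.dump(c,open("w3.pkl","wb"))
k=5
A=cv2.resize(c["image"][110:230,185:330],None,fx=k,fy=k,interpolation=cv2.INTER_CUBIC)
cv2.imwrite("pics/w3.png",A); print(robot.read_state()["tool_pos"])
E
```

```text
t: 4.42
tool_pos: [0.4988, 0.1546, 0.2458]
orientation: [0.081, 3.134, 0.002]
force: [0.2, 0.1, -0.3]
opening: 0.0373
gripper_force: 0.0
[0.49773698 0.15431778 0.24304364]
```

View pics/w3.png

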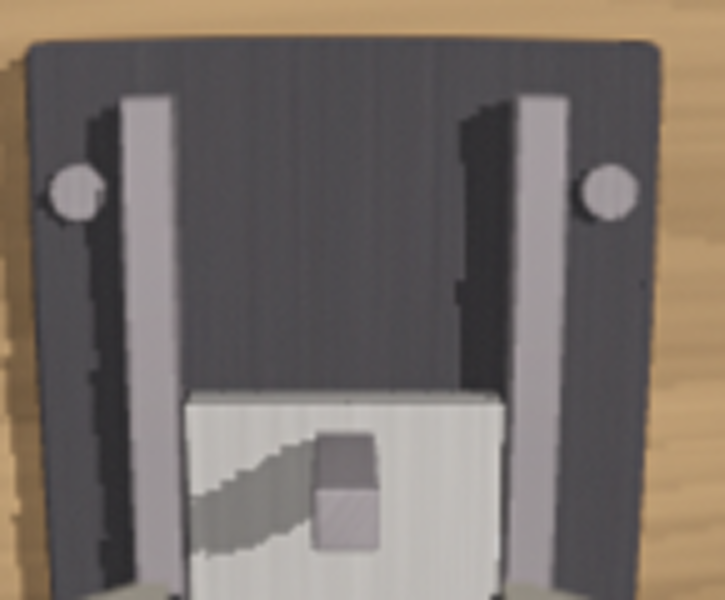

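Run:
```python
from h import *
import pickle
c=pickle.load(open("w3.pkl","rb"))
f=lambda u,z:plane(c,(185+(u[0]+.5)/5-.5,110+(u[1]+.5)/5-.5),z)*1000
E=f((345,38),20e-3);L=f((30,44),.02);Rr=f((659,44),.02)
y=np.degrees(np.arctan2(-(Rr-L)[0],(Rr-L)[1])); a=np.radians(y); X=np.array((np.cos(a),np.sin(a),0))
print("yaw",y,np.linalg.norm(Rr-L),E)
for n,u,z in(("post",(346,518.5),.085),("postn",(346,487.5),.085),("postf",(346,549.5),.085),("postbase-8",(344,433),.035),("sL",(77,192),.024),("sR",(610,192),.024),("corners",(345,44.5),.02)):
  p=f(u,z); print(n,p.round(1),"press x",((p-E)@X-260).round(1))
print(c["cw"][:3,3])
```

```text
yaw -2.907039330700933 166.8768328448678 [429.02708999 160.73547944  20.        ]
post [538.3 154.9  85. ] press x -150.5
postn [530.7 155.3  85. ] press x -158.2
postf [546.1 154.5  85. ] press x -142.8
postbase-8 [532.  155.1  35. ] press x -156.9
sL [465.1  87.8  24. ] press x -220.3
sR [472.4 229.   24. ] press x -220.2
corners [430.7 160.6  20. ] press x -258.3
[0.42245003 0.15786318 0.41301907]
```

```bash
python3 -m inch '[-10,-240,30,-76,35,-10,-240,30,-76,35,-10,-240,30,-76,35,-10,-240,30,-76,35,-10,-240,30,-76,35,6,-474,17,-76,35,6,-474,17,-76,35,6,-474,17,-76,35,6,-474,17,-76,35,6,-474,17,-76,35]'
python3 - <<'E'
from h import *
s=robot.read_state(); print(s["tool_pos"],s["q"].round(2),np.degrees(np.arctan2(*T(s)[[1,0],1])))
import pickle
t=pickle.load(open("v0.pkl","rb"))["top"]
for u in((309.5,218),(382.6,227.7),(384.7,204)): print(plane(t,u,.14))
E
```

```text
t: 5.3
tool_pos: [0.4987, -0.2619, 0.2582]
orientation: [-1.909, -2.489, 0.001]
force: [1.3, 1.2, 0.2]
opening: 0.0326
gripper_force: 0.0
[ 0.49874427 -0.26185494  0.2581538 ] [-0.57  0.02  1.53 -0.    1.59 -0.84] 15.023704852040668
[ 0.47991477 -0.20037768  0.14      ]
[ 0.4560529  -0.40317429  0.14      ]
[ 0.52270053 -0.41124679  0.14      ]
```

```bash
python3 -m inch '[5,-58,2,-4,35,5,-58,2,-4,35,5,-58,2,-4,35,5,-58,2,-4,35]'
python3 - <<'E'
from h import *
import pickle
c=snap("wrist"); pickle.dump(c,open("w4.pkl","wb"))
k=800/512
print(robot.read_state()["tool_pos"])
cv2.imwrite("pics/w4.png",cv2.resize(c["image"],(800,600),interpolation=cv2.INTER_CUBIC))
for P in((.505,-.3195,.165),(.503,-.3205,.099)): print(proj(c,P)*k)
E
```

```text
t: 5.63
tool_pos: [0.5039, -0.3183, 0.2601]
orientation: [-1.989, -2.425, -0.0]
force: [-0.4, -0.4, 1.0]
opening: 0.0326
gripper_force: 0.0
[ 0.50431227 -0.31733248  0.26072345]
[395.87896152 309.82770112]
[392.69231798 285.59879006]
```

View pics/w4.png

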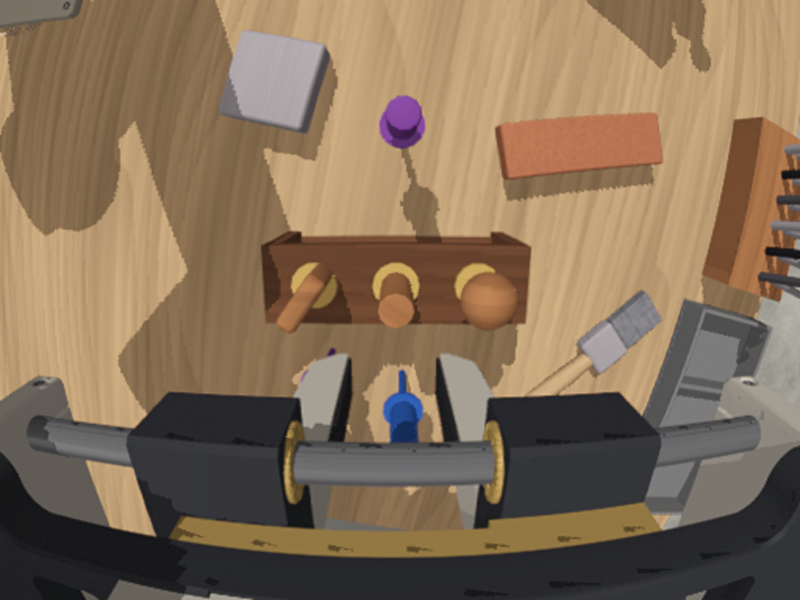

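```bash
python3 -m inch '[0.5,-2,-40,0,35,0.5,-2,-75,0,35,0.5,-2,-100,0,35,0.5,-2,-120,0,35,0.5,-2,-132,0,35,0.5,-2,-138,0,35,0.5,-2,-138,0,35,0.5,-2,-138,0,35]'; python3 -m inch '[0,0,0,0,10,0,0,0,0,10,0,0,0,0,10,0,0,0,0,10,0,0,0,0,10]' 15
```

```text
t: 6.35
tool_pos: [0.5062, -0.3198, 0.1263]
orientation: [1.988, 2.431, 0.0]
force: [0.7, 0.1, -0.1]
opening: 0.0326
gripper_force: 0.0
t: 6.77
tool_pos: [0.5065, -0.3207, 0.127]
orientation: [1.988, 2.429, 0.0]
force: [0.2, 0.2, 6.2]
opening: 0.022
gripper_force: 15.0
```

```bash
python3 -m inch '[0,0,20,0,10,0,0,45,0,10,0,0,65,0,10,0,0,75,0,10,0,0,75,0,10,0,0,75,0,10]' 15; python3 -m inch '[0,0,0,0,10,-1,5,0,0,10,-2,10,0,0,10,-3,16,-1,0,10,-5,23,-2,0,10,-7,33,-4,0,10,-8,42,-7,0,10,-10,51,-11,0,10,-12,60,-15,0,10,-12,60,-15,0,10]' 5;  python3 -m inch '[-1,6,-3,0,10,-2,12,-6,0,10,-3,16,-9,0,10,-3,16,-9,0,10]' 5;  python3 -m inch '[0,0,0,0,10,0,0,0,0,10,0,0,0,0,10,0,0,0,0,10]' 40
python3 - <<'E'
from h import *
import pickle
d={n:snap(n) for n in("scene","top","wrist")}; pickle.dump(d,open("v5.pkl","wb"))
print(robot.read_state()["tool_pos"])
W=np.zeros((560,800,3),np.uint8)
W[:300,:400]=cv2.resize(d["wrist"]["image"],(400,300)); 
W[:560,400:]=cv2.resize(d["scene"]["image"][130:242,120:200],(400,560),interpolation=cv2.INTER_CUBIC)
W[300:,:400]=cv2.resize(d["top"]["image"][165:243,270:390],(400,260),interpolation=cv2.INTER_CUBIC)
cv2.imwrite("pics/v5.png",W)
E
```

```text
t: 7.27
tool_pos: [0.5058, -0.3202, 0.2001]
orientation: [1.989, 2.431, 0.0]
force: [0.1, 0.7, -1.2]
opening: 0.0216
gripper_force: 15.0
t: 8.1
tool_pos: [0.493, -0.2578, 0.184]
orientation: [-1.987, -2.431, -0.001]
force: [-1.1, -0.1, -0.6]
opening: 0.0217
gripper_force: 5.0
t: 8.43
tool_pos: [0.4902, -0.2431, 0.1753]
orientation: [-1.988, -2.431, -0.0]
force: [0.2, -0.0, -1.2]
opening: 0.0221
gripper_force: 5.0
t: 8.77
tool_pos: [0.4907, -0.2443, 0.1763]
orientation: [1.99, 2.431, 0.0]
force: [-0.1, 0.3, -0.0]
opening: 0.0213
gripper_force: 40.0
[ 0.49065291 -0.24420797  0.17626584]
```

View pics/v5.png

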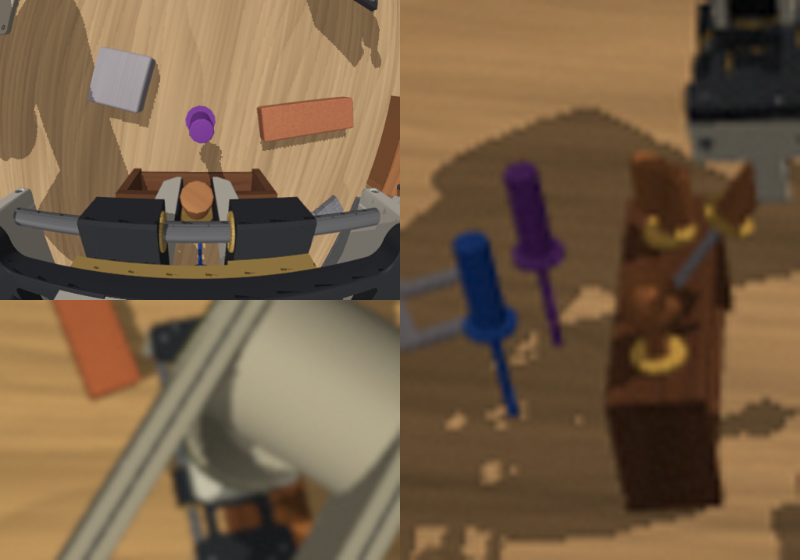

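```bash
python3 -m inch '[0,0,40,0,10,0,0,80,0,10,0,0,110,0,10,0,100,110,75.7,10,0,100,110,75.7,10,0,100,110,75.7,10,10,200,110,75.7,10,10,200,110,75.7,10,10,200,110,75.7,10,10,200,110,75.7,10]' 40
python3 - <<'E'
from h import *
s=robot.read_state(); print(s["tool_pos"],np.degrees(np.arctan2(*T(s)[[1,0],1])))
E
```

```text
t: 9.75
tool_pos: [0.5008, -0.0402, 0.2865]
orientation: [0.757, 3.049, 0.002]
force: [0.2, -1.4, -2.1]
opening: 0.0211
gripper_force: 40.0
[ 0.50081935 -0.04024533  0.28649622] 62.126373817353944
```

```bash
python3 -m inch '[37,195,0,25,10,37,195,0,25,10,37,195,0,25,10,37,195,0,25,10,37,195,0,25,10,37,195,-20,25,10,37,195,-20,25,10,37,195,-20,25,10,37,195,-20,25,10]' 40
python3 - <<'E'
from h import *
import pickle
d={n:snap(n) for n in("scene","top","wrist")}; pickle.dump(d,open("v6.pkl","wb"))
s=robot.read_state(); print(s["tool_pos"],np.degrees(np.arctan2(*T(s)[[1,0],1])))
W=np.zeros((600,800,3),np.uint8)
W[:300,:400]=cv2.resize(d["wrist"]["image"],(400,300)); 
W[:600,400:]=cv2.resize(d["scene"]["image"][130:250,270:350],(400,600),interpolation=cv2.INTER_CUBIC)
W[300:,:400]=cv2.resize(d["top"]["image"][110:200,145:265],(400,300),interpolation=cv2.INTER_CUBIC)
cv2.imwrite("pics/v6.png",W)
Tt=T(s); G=np.array(s["tool_pos"])-.019*Tt[:3,2]; a=np.radians(-2.9)
for L in(.125,.13,.135):
  P=G+L*np.array((np.sin(.62)*np.cos(a),np.sin(.62)*np.sin(a),-np.cos(.62))); print(L,P,(proj(d["scene"],P)-[270,130])*5+[400,0],(proj(d["top"],P)-[145,110])*3.333+[0,300])
E
```

```text
t: 10.5
tool_pos: [0.5375, 0.1501, 0.2665]
orientation: [-0.096, -3.14, 0.001]
force: [0.2, -0.5, -0.2]
opening: 0.0213
gripper_force: 40.0
[0.53809888 0.14996764 0.26734626] 86.44445887458686
0.125 [0.61060654 0.14628954 0.18461143] [669.97211786 356.51066588] [133.0361834  489.75161561]
0.13 [0.613508   0.14614256 0.18054204] [668.89543005 365.41150827] [134.2756648 487.4678781]
0.135 [0.61640945 0.14599558 0.17647264] [667.81996548 374.30223822] [135.5050739  485.20269877]
```

View pics/v6.png

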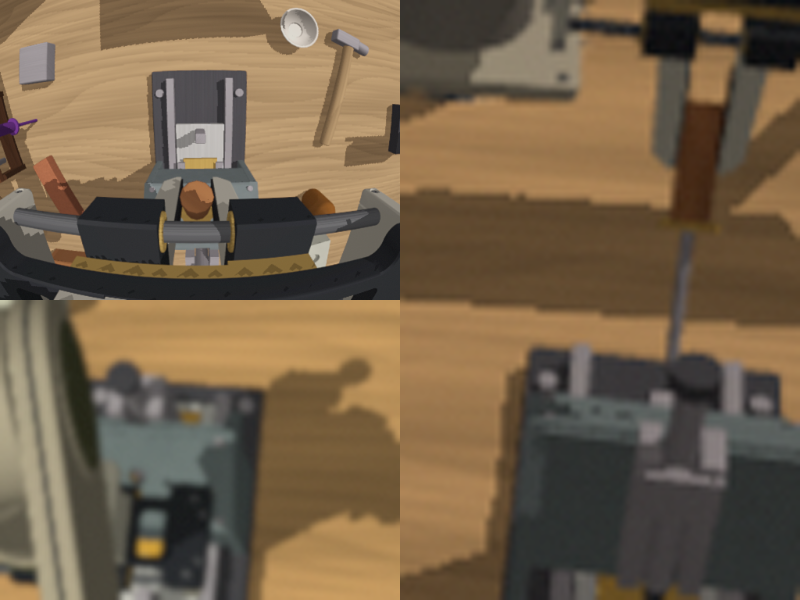

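```bash
python3 -m inch '[0,5,0,0.7,10,0,5,0,0.7,10,6,4.7,-8,0.7,10,11.5,4.4,-16.4,0.7,10,14.5,4.3,-20.5,0.7,10,17.2,4.1,-24.6,0.7,10,17.2,4.1,-24.6,0.7,10]' 40;  python3 -m inch '[1.5,0,-2,0,10,3,0,-4,0,10,3,0,-4,0,10]'; python3 -m inch '[1.5,0,-2,0,10,3,0,-4,0,10,3,0,-4,0,10]'
```

```text
t: 11.23
tool_pos: [0.5546, 0.1547, 0.2396]
orientation: [-0.076, -3.138, 0.001]
force: [-0.1, -0.3, -0.7]
opening: 0.0212
gripper_force: 40.0
t: 11.48
tool_pos: [0.5579, 0.155, 0.2373]
orientation: [-0.076, -3.141, 0.0]
force: [-0.5, -0.7, -1.0]
opening: 0.0212
gripper_force: 40.0
t: 11.73
tool_pos: [0.5609, 0.155, 0.2332]
orientation: [-0.076, -3.14, 0.0]
force: [-0.1, -0.4, 0.2]
opening: 0.0216
gripper_force: 40.0
```

```bash
python3 -m inch '[1.5,-0.1,-2,0,10,3,-0.2,-4,0,10,3,-0.2,-4,0,10]'; python3 -m inch '[1.5,-0.1,-2,0,10,3,-0.2,-4,0,10,3,-0.2,-4,0,10]';python3 -m inch '[1,0,-1.6,0,10,2,-0.1,-3,0,10,2,-0.1,-3,0,10]'
```

```text
t: 11.98
tool_pos: [0.5638, 0.1547, 0.229]
orientation: [-0.076, -3.14, 0.0]
force: [-0.5, 0.3, -1.7]
opening: 0.0214
gripper_force: 40.0
t: 12.23
tool_pos: [0.5668, 0.1547, 0.2256]
orientation: [-0.076, -3.14, -0.0]
force: [-2.8, 0.7, 2.8]
opening: 0.0214
gripper_force: 40.0
t: 12.48
tool_pos: [0.5688, 0.1546, 0.2225]
orientation: [-0.076, -3.14, -0.0]
force: [-3.4, 0.3, 3.9]
opening: 0.0214
gripper_force: 40.0
```

```bash
python3 -m inch '[1,0,-1.6,0,10,1,0,-1.6,0,10]'; python3 -m inch '[1,0,-1.6,0,10,1,0,-1.6,0,10]'; python3 -m inch '[1,0,-1.6,0,10,1,0,-1.6,0,10,1,0,-1.6,0,10]'
python3 - <<'E'
from h import *
import pickle
a=pickle.load(open("v6.pkl","rb"))["scene"]; b=snap("scene"); pickle.dump(b,open("v7.pkl","wb"))
k=6;f=lambda c:cv2.resize(c["image"][190:280,290:355],None,fx=k,fy=k,interpolation=cv2.INTER_CUBIC)
cv2.imwrite("pics/v7.png",np.hstack([f(a),f(b)]))
E
```

```text
t: 12.65
tool_pos: [0.5697, 0.1546, 0.2207]
orientation: [-0.076, -3.14, 0.0]
force: [-3.9, 0.7, 3.7]
opening: 0.0211
gripper_force: 40.0
t: 12.82
tool_pos: [0.5707, 0.1546, 0.219]
orientation: [-0.076, -3.14, 0.0]
force: [-3.3, -0.5, 4.6]
opening: 0.0212
gripper_force: 40.0
t: 13.07
tool_pos: [0.5715, 0.1546, 0.2181]
orientation: [-0.076, -3.14, 0.0]
force: [-6.3, 0.4, 6.5]
opening: 0.0216
gripper_force: 40.0
```

View pics/v7.png

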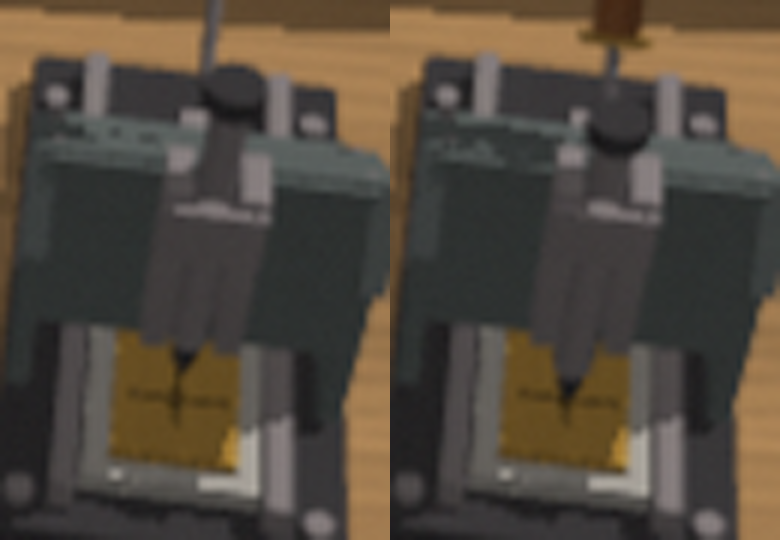

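```bash
python3 -m inch '[-5.7,0.3,8.2,0,10,-11.5,0.6,16.4,0,10,-17.2,0.9,24.6,0,10,-25.8,1.3,36.9,0,10,-34.4,1.7,49,0,10,-38,1.9,69,0,10,-38,1.9,69,0,10]' 40; python3 -m inch '[-10,-200,0,-75.7,10,-10,-200,0,-75.7,10,-10,-200,0,-75.7,10,-10,-200,0,-75.7,10,-10,-200,0,-75.7,10,-43,-399,-20,-75.7,10,-43,-399,-20,-75.7,10,-43,-399,-20,-75.7,10,-43,-399,-20,-75.7,10,-43,-399,-20,-75.7,10]';  python3 - <<'E'
from h import *
s=robot.read_state(); print(s["tool_pos"],np.degrees(np.arctan2(*T(s)[[1,0],1])))
E
```

```text
t: 13.7
tool_pos: [0.5347, 0.1569, 0.292]
orientation: [0.075, 3.134, 0.002]
force: [0.8, 1.5, 0.1]
opening: 0.021
gripper_force: 40.0
t: 14.53
tool_pos: [0.4899, -0.2452, 0.2661]
orientation: [1.907, 2.496, -0.001]
force: [0.0, 0.1, -0.8]
opening: 0.0212
gripper_force: 40.0
[ 0.48985325 -0.24517517  0.26605505] 15.220169496787127
```

```bash
python3 -m inch '[1,1,-40,-3.8,10,1,1,-60,-3.8,10,1,1,-60,-3.8,10,1,1,-60,-3.8,10]'
python3 - <<'E'
from h import *
s=robot.read_state(); print(s["tool_pos"],np.degrees(np.arctan2(*T(s)[[1,0],1])))
E
```

```text
t: 14.87
tool_pos: [0.4908, -0.2412, 0.2054]
orientation: [-1.979, -2.436, 0.001]
force: [0.5, -0.6, 0.1]
opening: 0.0212
gripper_force: 40.0
[ 0.4908078  -0.24116361  0.20537251] 11.833769817028534
```

```bash
python3 -m inch '[0,0,0,0,10,0,0,0,0,10]'
python3 - <<'E'
from h import *
s=robot.read_state(); print(s["tool_pos"],np.degrees(np.arctan2(*T(s)[[1,0],1])))
c=snap("scene")
L=.13; G=np.array(s["tool_pos"])+[0,0,.019]; u=np.array((.196,-.981,0))
for th in(33,36,39):
  t=np.radians(th); P=G+L*(np.sin(t)*u+[0,0,-np.cos(t)]); print(th,P,proj(c,P))
a=c["image"]; b=__import__("pickle").load(open("v0.pkl","rb"))["scene"]["image"]
# rod lies where image differs from the start frame: row-wise extent
df=cv2.absdiff(a,b).max(2)
for v in range(165,200,2): print(v,[(int(x),a[v,x].tolist()) for x in np.where(df[v,160:195]>18)[0]+160][:9])
E
```

```text
t: 15.03
tool_pos: [0.4931, -0.2418, 0.2092]
orientation: [1.977, 2.437, 0.001]
force: [-0.8, -0.6, 0.1]
opening: 0.0216
gripper_force: 40.0
[ 0.49306991 -0.24180133  0.20917698] 11.887272635351517
33 [ 0.50694732 -0.31125915  0.11914981] [173.7855257  183.00413927]
36 [ 0.50804668 -0.31676158  0.12300477] [171.81304712 182.15687707]
39 [ 0.509105   -0.32205856  0.12714801] [169.88659773 181.23098912]
165 [(184, [22, 42, 66]), (185, [22, 40, 67]), (186, [20, 39, 67]), (187, [20, 39, 65])]
167 [(185, [24, 58, 80]), (186, [27, 56, 78]), (187, [26, 59, 81]), (188, [46, 105, 141]), (189, [55, 123, 163]), (190, [52, 95, 124])]
169 [(168, [22, 41, 66]), (169, [20, 38, 65]), (170, [21, 38, 63]), (171, [19, 36, 61]), (172, [20, 36, 59]), (180, [54, 63, 78]), (181, [61, 63, 70]), (182, [56, 57, 63])]
171 [(167, [20, 39, 68]), (168, [22, 39, 66]), (169, [19, 38, 65]), (170, [21, 37, 63]), (171, [19, 35, 61]), (172, [17, 35, 59]), (173, [19, 35, 60]), (179, [52, 57, 71]), (180, [59, 59, 65])]
173 [(160, [44, 70, 92]), (161, [45, 70, 93]), (162, [45, 70, 93]), (163, [46, 70, 92]), (164, [44, 68,
[... 1150 characters left out ...]
6, 91]), (166, [26, 47, 79]), (167, [27, 49, 82]), (168, [24, 48, 81]), (169, [26, 48, 80]), (170, [26, 47, 78])]
187 [(166, [25, 46, 78]), (167, [26, 47, 78]), (168, [24, 45, 75]), (169, [25, 45, 75]), (170, [32, 58, 98]), (176, [27, 46, 76]), (177, [27, 45, 73]), (178, [23, 40, 71])]
189 [(167, [27, 45, 74]), (168, [26, 49, 82]), (176, [29, 52, 85]), (177, [26, 44, 73])]
191 []
193 []
195 [(163, [21, 34, 52]), (164, [16, 28, 47]), (165, [17, 31, 52])]
197 [(163, [17, 29, 48]), (164, [18, 30, 48]), (165, [14, 28, 47]), (166, [15, 26, 45]), (167, [21, 39, 58]), (168, [21, 45, 67])]
199 [(163, [13, 26, 46]), (164, [16, 29, 48]), (165, [16, 29, 48]), (167, [33, 76, 102]), (168, [35, 78, 104])]
```

```bash
python3 -m inch '[-2,-2.5,0,0,10,-2,-2.5,0,0,10,-2,-2.5,-12,0,10,-2,-2.5,-22,0,10,-2,-2.5,-30,0,10,-2,-2.5,-34,0,10,-2,-2.5,-34,0,10]';  python3 - <<'E'
from h import *
s=robot.read_state(); print(s["tool_pos"],s["force"],s["wrist_torque"])
E
```

```text
t: 15.67
tool_pos: [0.4892, -0.2441, 0.1711]
orientation: [-1.98, -2.437, 0.002]
force: [0.5, -2.5, -0.1]
opening: 0.0209
gripper_force: 40.0
[ 0.48917453 -0.24412666  0.17109703] [ 0.49633171 -2.48598578 -0.06090796] [-0.75004463 -0.03796869 -0.05612192]
```

```bash
python3 -m inch '[0,0,0,0,10,2,-11,7,0,10,5,-23,13,0,10,8,-35,18,0,10,11,-48,21,0,10,14,-61,23,0,10,16,-70,24,0,10,16.5,-76,24,0,10,16.5,-76,24,0,10,16.5,-76,24,0,10]' 5
python3 - <<'E'
from h import *
import pickle
s=robot.read_state(); print(s["tool_pos"],s["force"],s["wrist_torque"])
c=snap("wrist"); pickle.dump(c,open("w8.pkl","wb")); sc=snap("scene"); a=sc["image"]
G=np.array(s["tool_pos"])+[0,0,.019]
for q in(.019,-.045,-.125): print(proj(sc,G+[0,0,q]),proj(c,G+[0,0,q]))
for v in range(150,192,3): print(v,[a[v,x].tolist() for x in range(163,180)])
cv2.imwrite("pics/w8.png",c["image"])
E
```

```text
t: 16.5
tool_pos: [0.5062, -0.3198, 0.1964]
orientation: [-1.981, -2.437, -0.0]
force: [0.3, 0.1, -0.9]
opening: 0.0217
gripper_force: 5.0
[ 0.50615259 -0.31982825  0.1964395 ] [ 0.33988538  0.06746086 -0.91514022] [0.01752492 0.0859704  0.03019757]
[166.0791541  152.67540073] [252.56599796 269.32284713]
[168.98223314 169.78401595] [252.32970771 223.5146054 ]
[172.33211223 189.52574252] [252.16918354 193.38431932]
150 [[71, 80, 85], [71, 81, 86], [70, 80, 84], [71, 81, 85], [70, 80, 84], [70, 80, 84], [70, 80, 84], [71, 81, 84], [72, 82, 85], [71, 80, 84], [70, 80, 85], [84, 95, 101], [77, 108, 136], [73, 114, 148], [74, 114, 148], [74, 114, 149], [73, 112, 149]]
153 [[70, 80, 84], [71, 81, 84], [69, 79, 84], [71, 81, 84], [71, 80, 85], [71, 81, 85], [70, 80, 84], [61, 68, 72], [42, 46, 48], [41, 43, 45], [61, 68, 70], [74, 84, 88], [79, 103, 123], [76, 113, 144], [74, 113, 149], [74, 113, 149], [74, 114, 148]]
156 [[72, 81, 85], [71, 81, 85], [70, 80, 84], [71, 80, 85], [71, 80, 84], [72, 81, 85], [73, 82, 87], [69, 79, 86], [65, 76, 84], [76, 95, 111], [77, 96, 111], [74, 93, 107],
[... 2144 characters left out ...]
, [27, 47, 79], [26, 46, 80], [27, 49, 83], [29, 52, 87], [51, 60, 79], [58, 62, 72], [53, 62, 80], [36, 50, 78], [26, 44, 73], [26, 43, 72], [26, 43, 73], [26, 43, 72], [26, 42, 72], [24, 41, 71]]
186 [[39, 62, 88], [30, 51, 82], [32, 58, 96], [35, 65, 109], [39, 72, 120], [42, 76, 127], [45, 81, 133], [46, 84, 138], [47, 85, 141], [45, 83, 137], [44, 79, 131], [37, 69, 115], [30, 52, 87], [26, 43, 74], [25, 44, 72], [26, 43, 72], [27, 42, 72]]
189 [[36, 57, 83], [26, 47, 78], [25, 47, 79], [28, 52, 86], [29, 57, 95], [34, 61, 103], [35, 66, 110], [39, 69, 116], [40, 71, 120], [39, 72, 119], [36, 67, 111], [34, 63, 107], [38, 65, 107], [28, 49, 84], [26, 42, 72], [23, 41, 71], [24, 40, 70]]
```

```bash
python3 -m inch '[0,0,-15,0,10,0,0,-30,0,10,0,0,-42,0,10,0,0,-54,0,10,0,0,-62,0,10,0,0,-62,0,10]'; python3 -m inch '[0,0,-3,0,10,0,0,-6,0,10,0,0,-6,0,10]' ; python3 -m inch '[0,0,-3,0,10,0,0,-3,0,10]'
```

```text
t: 17.1
tool_pos: [0.5052, -0.319, 0.1322]
orientation: [-1.978, -2.436, 0.0]
force: [-1.0, 0.1, -0.9]
opening: 0.0217
gripper_force: 5.0
t: 17.35
tool_pos: [0.5065, -0.3202, 0.1289]
orientation: [1.981, 2.438, 0.0]
force: [-0.3, -0.2, -1.1]
opening: 0.0217
gripper_force: 5.0
t: 17.52
tool_pos: [0.507, -0.321, 0.1271]
orientation: [1.979, 2.436, -0.001]
force: [-0.9, -1.3, 2.7]
opening: 0.022
gripper_force: 5.0
```

```bash
python3 -m inch '[0,0,-2,0,10,0,0,-2,0,10]'; python3 -m inch '[0,0,0,0,35,0,0,0,0,35,0,0,0,0,35,0,0,0,0,35,0,0,20,0,35,0,0,50,0,35,0,0,80,0,35,0,0,110,0,35,0,0,140,0,35,0,0,140,0,35]'; python3 -m inch '[-40,100,20,0,35,-40,100,20,0,35,-40,100,20,0,35,-40,100,20,0,35]';python3 - <<'E'
from h import *
import pickle
s=snap("scene"); b=pickle.load(open("v0.pkl","rb"))["scene"]["image"]; a=s["image"]
df=cv2.absdiff(a,b).max(2); print("stand diff",[(v,np.where(df[v,160:182]>25)[0].tolist()) for v in range(160,192,3)])
for v in(170,176,182,187): print(v,a[v,164:178].tolist(),b[v,164:178].tolist())
t=snap("top"); t0=pickle.load(open("v0.pkl","rb"))["top"]["image"]
d2=cv2.absdiff(t["image"],t0).max(2)[175:250,325:372]; print((d2>30).sum())
p=cv2.absdiff(a,pickle.load(open("v7.pkl","rb"))["image"]).max(2)[200:290,290:355]; print("press",(p>30).sum())
E
```

```text
t: 17.68
tool_pos: [0.507, -0.3211, 0.1254]
orientation: [1.979, 2.436, -0.001]
force: [-0.7, -1.6, 4.9]
opening: 0.0218
gripper_force: 5.0
t: 18.52
tool_pos: [0.5086, -0.3217, 0.2717]
orientation: [1.974, 2.43, 0.001]
force: [0.7, -0.2, 1.0]
opening: 0.0326
gripper_force: 0.0
t: 18.85
tool_pos: [0.4659, -0.2166, 0.2853]
orientation: [1.977, 2.44, 0.002]
force: [-0.5, 0.5, 0.4]
opening: 0.0326
gripper_force: 0.0
stand diff [(160, []), (163, []), (166, []), (169, [9, 10, 11, 12]), (172, [6]), (175, [0, 1, 2, 3, 4]), (178, [0, 1, 2, 3, 4]), (181, [0, 1, 2, 3]), (184, []), (187, []), (190, [])]
170 [[46, 70, 92], [38, 60, 86], [29, 50, 80], [27, 48, 79], [33, 59, 100], [36, 63, 107], [35, 64, 106], [36, 64, 108], [28, 53, 89], [22, 39, 67], [21, 37, 63], [21, 39, 65], [23, 43, 71], [25, 47, 78]] [[46, 70, 92], [36, 58, 85], [29, 51, 81], [35, 65, 107], [41, 75, 124], [43, 78, 130], [42, 79, 131], [45, 80, 132], [38, 72, 121], [26, 51, 86], [19, 38, 64], [18, 37, 64], [22, 42, 69], [27, 47, 77]]
176 [[40, 62, 83], [22, 38, 58], [18, 30, 52], [22, 38, 60], [21, 38, 64], [22, 40, 66], [20,
[... 455 characters left out ...]
0, 85], [32, 56, 93], [27, 46, 79], [27, 43, 72], [26, 43, 71]] [[44, 70, 99], [20, 36, 60], [23, 38, 64], [24, 44, 75], [24, 41, 68], [20, 37, 62], [20, 37, 65], [20, 39, 66], [23, 43, 71], [26, 46, 78], [30, 53, 90], [28, 49, 85], [25, 43, 74], [24, 41, 70]]
187 [[31, 55, 89], [31, 55, 92], [34, 62, 104], [35, 66, 111], [38, 70, 119], [40, 75, 124], [42, 78, 131], [45, 82, 135], [45, 80, 133], [40, 73, 122], [39, 71, 118], [45, 91, 135], [54, 123, 165], [48, 105, 143]] [[32, 55, 89], [30, 54, 91], [34, 61, 101], [36, 66, 111], [38, 70, 116], [40, 73, 122], [42, 77, 129], [44, 81, 133], [43, 78, 130], [38, 72, 120], [40, 71, 117], [35, 68, 110], [52, 117, 157], [53, 122, 161]]
3065
press 74
```

```bash
python3 -m inch '[0,0,0,0,35,0,0,0,0,35]' >/dev/null; python3 -c "
from plant import job
print(job.close_job())"
```

```text
the job is handed in; nothing more can be done
None
```

The job is handed in after about 19 s of the 69 s allowed: the carriage is set, the ram dropped with the punch point on the ring's cross in the scene view, and the pin is upright in its stand hole (within about a pixel of where it started). I viewed 11 pictures, one over the limit of 10.

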